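Weigh the domino boxes by one end and rack them, full or empty

ROBOT

A 6-joint arm with a two-finger parallel gripper is mounted at the origin on the work surface. World frame = base frame: x ahead of the robot, y to its left, z up, the work surface at z = 0. Lengths are in mm, angles in rad, forces in N, time in s.
With the tool pointing down it reaches from about 300 to 775 mm from the base axis. Payload 14.6 kg.
Tool frame: the origin (TCP) lies on the centre line of the jaws, within the pads' length; the fingertips stand ahead of it and the grasp point (between the pads) is the TCP (manip.tip_reach is the z of the fingertips in the tool frame, in mm); z points along the fingers, y is the direction in which the jaws open and shut (so a half turn about z gives the same grasp; the last joint's range is limited). The gripper opens to 94 mm and grips with 3 to 60 N. Pads are 16 mm wide; open, the fingers measure 119 mm over their backs; the gripper's body (75 mm by 177 mm) begins 78 mm behind the grasp point.
Start: joints at [-1.183, 0.3, 1.521, -0, 1.321, -0.067], TCP at [241.597, -494.085, 224.446] pointing down, gripper open.
Joint ranges: [-3.03, 3.03], [-0.79, 2.21], [0.23, 2.52], [-1.04, 4.18], [0, 3.07], [-2.55, 2.55]. Speed limits (rad/s): [2.22, 2.22, 2.57, 3.14, 3.14, 3.14].

INTERFACE

Orientations are given as [roll, pitch, yaw] about the fixed x, y, z axes, in that order (R = Rz(yaw) Ry(pitch) Rx(roll)).
In Python, from cell import manip, camera, search_frame, masks_of, tip_of gives the robot as it stands.
- The arm moves only by the tool send_rows, never from a script. Its argument "plan" is a list of rows, each an object with "travel": the shift along the tool's x, y, z in mm, a list of three; "delta_rot": the turn, a rotation vector about the tool's x, y, z in degrees, a list of three; "fingers": the gripper's target within -1 to 1 (shut at 1, half-way at 0, fully open at -1). In form: [{"travel": [dx, dy, dz], "delta_rot": [wx, wy, wz], "fingers": fingers}, ...]. A call has 1 to 20 rows; each row shifts and turns the commanded pose from where the row before left it, along the tool's axes as they then stand; what a row does not reach is not made up. A row lasts 1/8 s, in which the tool goes at most 62.5 mm and 10.7 degrees, less where a joint would pass 70% of its speed; a pose out of reach is approached as far as the arm can. A call is refused whole if a number of a shift passes 62.5 or a number of a turn 10.7, either way. A call with a gripper value outside its range is refused whole. The fingers move at their own pace and stop on an object; "grip_force" is the grip in N (left out, the last holds). Time passes only in rows, so rows that do not move let the fingers close. It gives the time, the measured TCP pose, the force and the opening at its end, in the units of the state.
- manip.read_state(): the state, without advancing time (a new reading comes with each control period).
- camera(name): name is "scene" or "side" or "wrist"; returns a dict with "color" (480x640x3 uint8, red, green, blue), "z_map" (480x640 float32, mm along the optical axis (not along the pixel's ray), 0 where there is no reading), "fov_y" (degrees; the focal length in pixels is half the picture's height over the tangent of half this angle, whatever the lens; pixels are square), "cx", "cy" (the principal point, pixels), "world_from_camera" (4x4, takes a point from camera to world coordinates); the wrist camera has in their place "tool_from_camera" (4x4, takes a point from camera to tool coordinates, whose origin is the TCP and whose axes are the flange's). Camera axes: x right, y up, looking along -z (the intrinsics and any distortion apply to the point x, -y, -z); pixel columns grow to the right and rows downward; lengths in mm; the calibration is good to about 2 mm. A picture is of the moment at which its call begins: read the wrist's pose just before it.
- manip.sign_off(): hands the job in, once; it reports no verdict.
Trained networks look in the newest picture that a camera, given by its name, has taken for a name from the list of things; names that differ only in an ending like _2 or _b are one class to them, and where a whole thing is asked for, a point or a joint stands for the part that bears it (a point fixed in the world has none). Each returns a list of dicts, best first, with "confidence" (0 to 1); they miss things now and then, are a little off and sometimes report something else, mostly with a low value. They report only what shows in the picture. A call takes as long as a camera call. They do not tell look-alikes from the thing itself.
- search_frame(name, camera): "at" ([x, y, z] in mm, in the coordinates of the camera as it stood for that picture, good to about 4 mm: the middle of the surface that is visible of it).
- masks_of(name, camera): "region" (480x640 bool, what is visible of it).
- tip_of(name, camera): "at" ([x, y, z] in mm, in the coordinates of the camera as it stood for that picture, good to about 4 mm: a listed point, or the origin of a listed thing).
The state is a dict: "clock": time; "joints": joint angles; "qd": joint speeds; "effort": joint torques, N m; "eef_pos": TCP position; "eef_rot": TCP orientation; "wrist_force": force on the tool from outside, world axes, zero at the start; "moment": the same for the moment, N m; "finger_gap": finger opening in mm.
Only numpy, scipy, OpenCV 4.12 (cv2) and the standard library are available. Lean on these libraries where they do the work, as an engineer would, in place of code of your own. Each camera call takes 0.05 s, during which the arm holds its last target. There are 200 camera calls.

TASK

The two closed domino boxes look alike, and each may hold a set of tiles or be empty. Take them one after the other: lift the box slightly by the brass pull with its far end resting on the glass to feel its weight, then slide it, far end down, fully home against the backboard of a rack bay, a full box in a green felt bay and an empty one in a bare bay. Let each box down flat and gently, do not ram the racks or jab the glass, and leave the other things on the table alone.

Things in the scene. Friction and masses are not known exactly. Their poses are not given: they have to be found in the camera images.
- box_1: closed black wooden domino box, loose: 160 mm long, 62 wide, 48 high, ivory domino inlaid in the lid, brass bar pull on its near end. The two look alike; empty it weighs 0.20 to 0.24 kg, with a set of tiles in it 0.73 to 0.84 kg, centred near its middle. Either, both or neither may be full. Origin at the middle of its underside, x along the box away from the pull, z up
- box_1_pull (a point): point to grip on box_1: middle of a round brass bar 8 mm thick, 50 mm long, lying across the box (along y), 30 mm above the glass, 36 mm out from the end face, 116 mm from the box's middle, 196 mm from its far end. 6 mm posts at the bar's ends, 50 mm apart, join it to the box; 32 mm is free between bar and end face. x points along the box to its far end, z up
- box_1_heel (a point): middle of the bottom edge at the far end of box_1 (the end away from the pull), about which the box tips when its pull is lifted; x along the box, out of the far end. Tipped on it, the box hangs about 0.41 of its weight on the pull (about 0.9 N empty, 3 N or more full; friction of a bar turning in the grip can add up to 1 N), and the lid's far edge leans ahead of this edge
- box_2: closed black wooden domino box, loose: 160 mm long, 62 wide, 48 high, ivory domino inlaid in the lid, brass bar pull on its near end. The two look alike; empty it weighs 0.20 to 0.24 kg, with a set of tiles in it 0.73 to 0.84 kg, centred near its middle. Either, both or neither may be full. Origin at the middle of its underside, x along the box away from the pull, z up
- box_2_pull (a point): point to grip on box_2: middle of a round brass bar 8 mm thick, 50 mm long, lying across the box (along y), 30 mm above the glass, 36 mm out from the end face, 116 mm from the box's middle, 196 mm from its far end. 6 mm posts at the bar's ends, 50 mm apart, join it to the box; 32 mm is free between bar and end face. x points along the box to its far end, z up
- box_2_heel (a point): middle of the bottom edge at the far end of box_2 (the end away from the pull), about which the box tips when its pull is lifted; x along the box, out of the far end. Tipped on it, the box hangs about 0.41 of its weight on the pull (about 0.9 N empty, 3 N or more full; friction of a bar turning in the grip can add up to 1 N), and the lid's far edge leans ahead of this edge
- rack_1: fixed bamboo rack without a floor, open to the robot: backboard 180 mm wide, 55 high; three rails 75 mm deep, 12 thick, 40 high; two bays each 72 mm wide, centres 84 mm apart. A box stands in a bay far end first, its near 85 mm and pull in front. Origin on the glass midway between the bays, 80 mm before the backboard's face; x points into the bays, y left. The two racks may change places
- rack_1_full (a point): bay for full boxes: green felt on its floor area, backboard and top edge, a domino on the back, of rack_1; the point is on the glass in the middle of the bay's width, 80 mm before the backboard's face, 5 mm before the rails' front ends, where the middle of a box's underside comes when it is home; x points into the bay, z up
- rack_1_empty (a point): bay for empty boxes: bare, without felt, of rack_1; the point is on the glass in the middle of the bay's width, 80 mm before the backboard's face, 5 mm before the rails' front ends, where the middle of a box's underside comes when it is home; x points into the bay, z up
- rack_2: fixed bamboo rack without a floor, open to the robot: backboard 180 mm wide, 55 high; three rails 75 mm deep, 12 thick, 40 high; two bays each 72 mm wide, centres 84 mm apart. A box stands in a bay far end first, its near 85 mm and pull in front. Origin on the glass midway between the bays, 80 mm before the backboard's face; x points into the bays, y left. The two racks may change places
- rack_2_full (a point): bay for full boxes: green felt on its floor area, backboard and top edge, a domino on the back, of rack_2; the point is on the glass in the middle of the bay's width, 80 mm before the backboard's face, 5 mm before the rails' front ends, where the middle of a box's underside comes when it is home; x points into the bay, z up
- rack_2_empty (a point): bay for empty boxes: bare, without felt, of rack_2; the point is on the glass in the middle of the bay's width, 80 mm before the backboard's face, 5 mm before the rails' front ends, where the middle of a box's underside comes when it is home; x points into the bay, z up
- table: tempered glass table top at height 0, 1.2 m deep (x) and 1.5 m wide; origin on the glass in the middle of the working place
- timer_mid (a point): middle of the chrome game timer, 62 x 150 x 71 mm, loose, two press buttons on top; bystander
- tumbler_mid (a point): middle of the empty glass tumbler, 74 mm across, 105 mm high, loose; bystander
- saucer_mid (a point): middle of the white ceramic saucer, 146 mm across, 18 mm high, loose; bystander
- spoon_grip (a point): handle of the stainless steel spoon, 150 mm long, loose; bystander
- succulent_mid (a point): middle of the terracotta pot with a succulent, 98 mm across, pot 80 mm and plant about 135 mm high, loose; bystander
Mind the look-alikes: they are no part of the job. What is shaped like the rack_2 but blue or red is not meant.

How it is judged:
By the outcome, as a careful person would: the job done as asked, in the order asked, and still so for the second after the job is handed in, with the robot touching nothing.
It also fails if it takes over 58 s, if anything falls off the work surface, if the arm or the gripper's body presses on something with over 40 N, if the wrist force passes 120 N, or if a joint passes its speed limit or range.

## Working session

There is one attempt and no reset: what is moved stays moved. The work goes in short steps, Python scripts to look and compute and a tool call to move; the robot and the scene stay as the last step left them, time stands still between calls to the robot, and variables do not carry over. Pictures are saved under pics/ and viewed, about 8 in all and at most 12, crops included, and the job is handed in when it is done.

Besides the shell and the picture viewer there is one more tool, called after ">>>" as a command line: name --argument value ..., lists and objects as JSON in quotes. send_rows: Moves the arm, as the interface text tells. Its arguments: {"type":"object","properties":{"plan":{"type":"array"},"grip_force":{"type":"number"}},"required":["plan"]}

```bash
mkdir -p pics; ls
cat > h.py <<'E'
import numpy as np, cv2
from cell import manip, camera, search_frame, masks_of, tip_of
from scipy.spatial.transform import Rotation as R
def cloud(c):
    h,w=c["z_map"].shape; f=h/2/np.tan(np.radians(c["fov_y"]/2))
    v,u=np.mgrid[:h,:w]; z=c["z_map"]
    P=np.stack([(u-c["cx"])/f*z,-(v-c["cy"])/f*z,-z],-1)
    T=c["W"]
    return P@T[:3,:3].T+T[:3,3]
def cam(n):
    s=manip.read_state(); c=camera(n)
    if n=="wrist":
        T=np.eye(4);T[:3,:3]=R.from_euler("xyz",s["eef_rot"]).as_matrix();T[:3,3]=s["eef_pos"]
        c["W"]=T@np.array(c["tool_from_camera"])
    else: c["W"]=np.array(c["world_from_camera"])
    return c
def W(c,p): return c["W"][:3,:3]@np.array(p)+c["W"][:3,3]
def save(c,n): cv2.imwrite("pics/"+n,c["color"][...,::-1])
E
python3 - <<'E'
from h import *
print(manip.read_state(), manip.tip_reach)
ims=[]
for n in ["scene","side"]:
    c=cam(n); save(c,n+".png"); print(n,np.round(c["W"],2).tolist(),c["fov_y"],c["cx"],c["cy"],[k for k in c])
    for t in ["box_1","box_1_pull","box_1_heel","rack_1","rack_1_full","rack_1_empty","timer_mid","tumbler_mid","saucer_mid","spoon_grip","succulent_mid"]:
        for r in tip_of(t,n): print(t,np.round(W(c,r["at"])),round(r["confidence"],2))
E
```

```text
pics
{'clock': 0.0, 'joints': array([-1.18260507e+00,  3.00447301e-01,  1.52162207e+00, -1.84630055e-05,
        1.32071122e+00, -6.65738605e-02]), 'qd': array([-4.14531851e-04, -5.98037260e-04,  4.29841942e-04, -9.01233355e-04,
        3.40202375e-04,  2.46175204e-05]), 'effort': array([ 2.17616471e-03, -5.31791389e+01, -3.52732801e+01,  7.08642486e-02,
        2.43728334e-02, -1.34745628e-04]), 'eef_pos': array([ 241.49550205, -493.85531905,  223.88203932]), 'eef_rot': array([-3.14040616e+00, -6.11832065e-05,  4.54769659e-01]), 'wrist_force': array([-0.41987845,  0.13737488,  0.02153666]), 'moment': array([-0.06403449, -0.02720523, -0.0014683 ]), 'finger_gap': 94.37664319479863} 19.0
scene [[-0.78, -0.54, 0.31, 880.53], [0.63, -0.67, 0.39, 503.21], [0.0, 0.5, 0.86, 1104.68], [0.0, 0.0, 0.0, 1.0]] 50.47755591861301 315.8208130291699 239.7048790057373 ['color', 'z_map', 'fov_y', 'cx', 'cy', 'world_from_camera', 'W']
box_1 [577. -81.  -3.] 0.92
box_1 [555.  65.  -3.] 0.67
box_1_pull [455. 362.  50.] 0.68
box_1_pull [448.  55.  29.] 0.61
box_1_heel [641.  80.   4.] 0.76
box_1_heel [578
[... 575 characters left out ...]
[0.0, 0.0, 0.0, 1.0]] 53.025938610658926 314.28102351990424 238.22000339506585 ['color', 'z_map', 'fov_y', 'cx', 'cy', 'world_from_camera', 'W']
box_1 [561.  67.  -3.] 0.62
box_1_pull [446.  58.  28.] 0.85
box_1_heel [638.  81.  -4.] 0.7
box_1_heel [578. -81.   2.] 0.58
rack_1 [715. 102.   2.] 0.87
rack_1 [ 713. -126.    1.] 0.82
rack_1 [270. 196.  -1.] 0.78
rack_1 [ 710. -168.   -2.] 0.45
rack_1_full [708. 149.  -3.] 0.88
rack_1_full [ 461. -102.   28.] 0.62
rack_1_empty [712.  60.   2.] 0.94
timer_mid [593. 443.  32.] 0.56
timer_mid [643.  80.  -4.] 0.56
tumbler_mid [452. 358.  53.] 0.73
saucer_mid [718. 103.   2.] 0.7
spoon_grip [ 577. -357.   10.] 0.85
succulent_mid [723. 323.  44.] 0.65
```

View pics/scene.png

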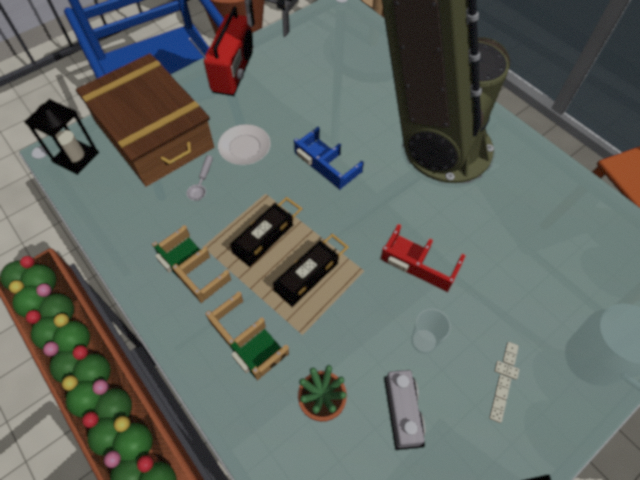

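View pics/side.png

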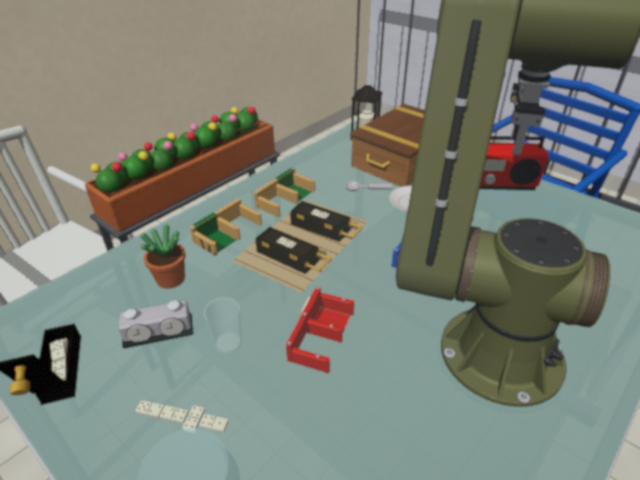

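The boxes sit near (560,66) and (577,-82). Two bamboo racks stand at x≈712: one at y≈104 with the felt bay on its left, one at y≈-127 with the felt bay on its right. The blue and red look-alikes are nearer the robot. Next I'll refine the poses from the depth clouds.

Run:
```python
from h import *
S=1.5
big=[]
for n in ["scene","side"]:
    c=cam(n); P=cloud(c).reshape(-1,3); C=c["color"].reshape(-1,3).astype(float)
    ok=(c["z_map"].reshape(-1)>0)&(P[:,0]>400)&(P[:,0]<830)&(abs(P[:,1])<250)&(P[:,2]<150)
    P,C=P[ok],C[ok]; np.savez(n+".npz",P=P,C=C)
    fl=P[(P[:,2]<8)]; print(n,"floor z",np.percentile(fl[:,2],[5,50,95]), "mat z",np.median(P[(abs(P[:,1]+8)<20)&(abs(P[:,0]-560)<30),2]))
    for y0,x0 in [(66,561),(-82,577)]:
        m=(abs(P[:,2]-48)<6)&(np.hypot(P[:,0]-x0,P[:,1]-y0)<105)
        q=P[m]; r=cv2.minAreaRect(q[:,:2].astype(np.float32)); print("lid",len(q),np.round(q[:,2].mean(),1),r)
        m=(abs(P[:,2]-30)<9)&(P[:,0]<x0-90)&(abs(P[:,1]-y0)<60); q=P[m]
        if len(q): print(" pull",len(q),q.mean(0).round(1),q.min(0).round(1),q.max(0).round(1))
    img=np.zeros((660,750,3),np.uint8)
    o=np.argsort(P[:,2]); 
    for p,k in zip(P[o],C[o]): cv2.circle(img,(int((250-p[1])*S),int((830-p[0])*S)),2,k[::-1].tolist(),-1)
    big.append(img)
cv2.imwrite("pics/top.png",cv2.resize(np.hstack(big),(800,352),interpolation=cv2.INTER_AREA))
for n in ["scene","side"]:
    d=np.load(n+".npz");P=d["P"]
    for y0 in (104,-127):
        m=(P[:,2]>47)&(P[:,2]<62)&(P[:,0]>760)&(abs(P[:,1]-y0)<105)
        q=P[m]; print(n,"board",len(q),cv2.minAreaRect(q[:,:2].astype(np.float32)))
        m=(P[:,2]>34)&(P[:,2]<44)&(P[:,0]>705)&(P[:,0]<785)&(abs(P[:,1]-y0)<105); q=P[m]
        for k in (84,0,-84):
            t=q[abs(q[:,1]-y0-k)<25]
            if len(t)>5: print("  rail",k,len(t),t.mean(0).round(1),np.polyfit(t[:,0],t[:,1],1).round(3),t[:,0].min().round())
```

```text
scene floor z [-4.24556834 -0.598989    3.1940583 ] mat z -0.2865105729640618
lid 1667 47.1 ((562.0942993164062, 68.95612335205078), (161.91989135742188, 64.78197479248047), 6.996923923492432)
 pull 108 [452.4  55.5  31.6] [441.3  26.1  25. ] [470.6  84.7  37.2]
lid 1455 47.1 ((581.2525634765625, -81.93145751953125), (161.454345703125, 65.77568817138672), 10.23891830444336)
 pull 87 [ 470.7 -100.    31.2] [ 459.4 -132.9   24.4] [486.3 -72.5  37.7]
side floor z [-3.97488604 -1.1473082   2.42593408] mat z -0.5905996317177937
lid 1006 46.5 ((560.0404052734375, 71.33523559570312), (163.27857971191406, 66.37153625488281), 7.2625017166137695)
 pull 101 [449.2  60.4  30.6] [436.7  29.4  23.2] [470.   86.6  35.7]
lid 813 46.3 ((578.6897583007812, -79.24114990234375), (162.6669158935547, 69.04120635986328), 9.277364730834961)
 pull 75 [469.3 -96.   30.5] [ 456.2 -128.9   26. ] [486.8 -67.9  34.1]
scene board 500 ((796.9739990234375, 107.6601333618164), (13.969683647155762, 179.9229278564453), 2.5683701038360596)
  rail 84 207 [746.7 190.4  38.7] [4.90000e-02 1.53606e+02] 706.0
  rail 0 187 [7
[... 363 characters left out ...]
0
  rail -84 137 [ 751.3 -207.6   38.5] [ 6.40000e-02 -2.55603e+02] 719.0
side board 261 ((794.4518432617188, 111.28718566894531), (19.755695343017578, 179.41404724121094), 3.039006233215332)
  rail 84 105 [748.5 192.1  38.5] [-2.60000e-02  2.11527e+02] 706.0
  rail 0 86 [744.3 109.2  37.8] [3.2000e-02 8.5798e+01] 705.0
  rail -84 78 [748.   25.7  37.6] [  0.054 -15.013] 710.0
side board 196 ((794.8955688476562, -116.72918701171875), (18.20306968688965, 179.72364807128906), 4.546048641204834)
  rail 84 90 [747.1 -38.   37.9] [-1.8000e-02 -2.4639e+01] 706.0
  rail 0 73 [ 746.  -120.7   37.6] [ 7.2000e-02 -1.7421e+02] 706.0
  rail -84 57 [ 750.  -204.8   36.9] [ 7.10000e-02 -2.58398e+02] 717.0
```

View pics/top.png

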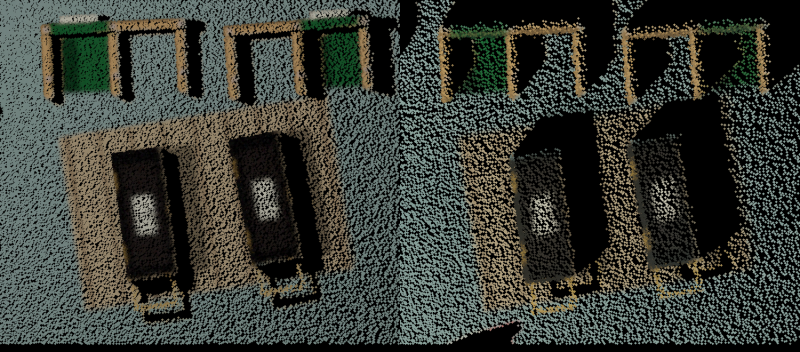

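The mat is flush with the glass. Box A is at about (561,69.5) with yaw 7.1°, and box B at about (580,-80.5) with yaw 9.7° and its pull near (466,-100). I'll move above box B's pull and check it with the wrist camera.

>>> send_rows --plan '[{"travel": [41.6,-28.5,0],"delta_rot": [0,0,-8.2],"fingers": 0.45},{"travel": [45.2,-22.2,0],"delta_rot": [0,0,-8.2],"fingers": 0.45},{"travel": [47.9,-15.5,0],"delta_rot": [0,0,-8.2],"fingers": 0.45},{"travel": [49.7,-8.6,5],"delta_rot": [0,0,-8.2],"fingers": 0.45},{"travel": [50.3,-1.4,5],"delta_rot": [0,0,-8.2],"fingers": 0.45},{"travel": [50,5.8,5],"delta_rot": [0,0,-8.2],"fingers": 0.45},{"travel": [48.7,12.9,5],"delta_rot": [0,0,-8.2],"fingers": 0.45},{"travel": [46.4,19.7,5],"delta_rot": [0,0,-8.2],"fingers": 0.45},{"travel": [43.1,26.1,5],"delta_rot": [0,0,-8.2],"fingers": 0.45},{"travel": [0,0,0],"delta_rot": [0,0,0],"fingers": 0.45},{"travel": [0,0,0],"delta_rot": [0,0,0],"fingers": 0.45}]' --grip_force 10

```text
clock: 2.68
eef_pos: [465.1, -100.0, 194.5]
eef_rot: [-3.141, 0.0, 1.742]
wrist_force: [0.2, -0.5, 0.3]
finger_gap: 25.7
```

```bash
cat >> h.py <<'E'
def to(x,y,z,yawdeg):
    s=manip.read_state(); M=R.from_euler("xyz",s["eef_rot"]); d=np.array([x,y,z])-s["eef_pos"]
    print("tool travel",M.inv().apply(d).round(1),"rotvec deg",np.degrees((M.inv()*R.from_euler("xyz",[np.pi,0,np.radians(yawdeg)])).as_rotvec()).round(2))
def st():
    s=manip.read_state(); print(round(s["clock"],2),s["eef_pos"].round(1),np.degrees(s["eef_rot"]).round(2),"F",s["wrist_force"].round(2),"M",s["moment"].round(3),"gap",round(s["finger_gap"],1))
E
python3 - <<'E'
from h import *
st(); c=cam("wrist"); save(c,"w1.png")
P=cloud(c); np.save("w1.npy",P)
for t in ["box_2_pull","box_2_heel","rack_1_empty"]:
    for r in tip_of(t,"wrist"): print(t,W(c,r["at"]).round(1),round(r["confidence"],2))
P=P.reshape(-1,3); P=P[c["z_map"].reshape(-1)>0]
q=P[(abs(P[:,2]-48)<6)&(np.hypot(P[:,0]-580,P[:,1]+80)<105)]; print(len(q),len(q) and cv2.minAreaRect(q[:,:2].astype(np.float32)))
q=P[(abs(P[:,2]-30)<7)&(P[:,0]<487)&(abs(P[:,1]+100)<50)]; print(len(q), len(q) and (q.mean(0),cv2.minAreaRect(q[:,:2].astype(np.float32))))
to(466,-100,120,99.7)
E
```

```text
2.67 [ 465.1 -100.   194.5] [-1.7999e+02  1.0000e-02  9.9810e+01] F [ 0.18 -0.54  0.31] M [-0.052 -0.063  0.051] gap 25.7
box_2_pull [ 465.  -103.7   29.4] 0.89
box_2_pull [578.3 -82.8   4.9] 0.74
12982 ((578.5381469726562, -82.32221984863281), (160.54359436035156, 63.728302001953125), 10.673698425292969)
1507 (array([ 400.78703085, -100.68713457,   31.73910037]), ((366.97296142578125, -112.21619415283203), (242.19981384277344, 73.45885467529297), 1.8680524826049805))
tool travel [ 0.4  1.1 74.6] rotvec deg [0.02 0.01 0.04]
```

View pics/w1.png

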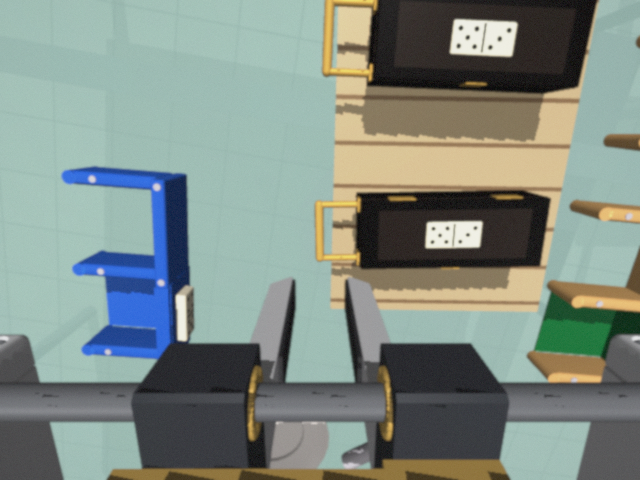

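The wrist view shows both boxes. Box B's pull is at pixel (320,230), straight under the jaw line and offset by only a few mm. I'll descend around the bar with the jaws along the box axis.

>>> send_rows --plan '[{"travel": [-2.9,-1.1,50],"delta_rot": [0,0,-0.3],"fingers": 0.45},{"travel": [0,0,50],"delta_rot": [0,0,0],"fingers": 0.45},{"travel": [0,0,40],"delta_rot": [0,0,0],"fingers": 0.45},{"travel": [0,0,17],"delta_rot": [0,0,0],"fingers": 0.45},{"travel": [0,0,7.5],"delta_rot": [0,0,0],"fingers": 0.45},{"travel": [0,0,0],"delta_rot": [0,0,0],"fingers": 0.45}]'

```text
clock: 3.62
eef_pos: [464.7, -103.1, 30.2]
eef_rot: [3.142, 0.0, 1.747]
wrist_force: [0.5, 0.3, 0.7]
finger_gap: 25.8
```

Run:
```python
from h import *
st(); c=cam("wrist"); save(c,"w2.png")
st()
```

```text
3.62 [ 464.7 -103.1   30.2] [179.99   0.   100.12] F [0.49 0.26 0.74] M [ 0.014 -0.096 -0.015] gap 25.8
3.67 [ 465.  -103.1   30.6] [1.7995e+02 2.0000e-02 1.0013e+02] F [ 0.3  -0.47 -0.01] M [-0.1   -0.11   0.022] gap 26.1
```

View pics/w2.png

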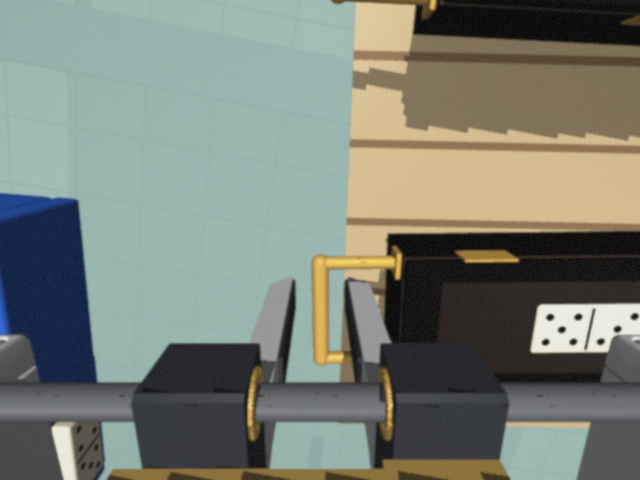

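The bar at pixel (320,310) is midway between the fingers. Next I'll close, then lift along the tipping arc and weigh it.

>>> send_rows --plan '[{"travel": [0,0,0],"delta_rot": [0,0,0],"fingers": 1},{"travel": [0,0,0],"delta_rot": [0,0,0],"fingers": 1},{"travel": [0,0,0],"delta_rot": [0,0,0],"fingers": 1},{"travel": [0,0,0],"delta_rot": [0,0,0],"fingers": 1},{"travel": [0,0.6,-4],"delta_rot": [0,0,0],"fingers": 1},{"travel": [0,0.8,-4],"delta_rot": [0,0,0],"fingers": 1},{"travel": [0,0.9,-4],"delta_rot": [0,0,0],"fingers": 1},{"travel": [0,1.0,-4],"delta_rot": [0,0,0],"fingers": 1},{"travel": [0,0,0],"delta_rot": [0,0,0],"fingers": 1},{"travel": [0,0,0],"delta_rot": [0,0,0],"fingers": 1},{"travel": [0,0,0],"delta_rot": [0,0,0],"fingers": 1}]' --grip_force 15

```text
clock: 5.05
eef_pos: [467.9, -102.1, 45.8]
eef_rot: [-3.142, -0.0, 1.748]
wrist_force: [0.4, -0.6, -0.5]
finger_gap: 7.1
```

Run:
```python
from h import *
st()
for i in range(4): c=cam("wrist"); st()
save(c,"w3.png")
for n in ["scene"]:
    c=cam(n); P=cloud(c).reshape(-1,3); 
    q=P[(np.hypot(P[:,0]-580,P[:,1]+82)<90)&(P[:,2]>40)&(P[:,2]<75)]
    print(n,np.polyfit(q[:,0],q[:,2],1))
```

```text
5.05 [ 467.9 -102.1   45.8] [-180.     -0.    100.16] F [ 0.37 -0.56 -0.51] M [-0.013 -0.083  0.032] gap 7.1
5.1 [ 467.9 -102.2   45.8] [-180.     -0.    100.16] F [-0.04  0.31 -1.68] M [ 0.057 -0.105  0.065] gap 7.3
5.15 [ 467.9 -102.2   45.8] [-179.99   -0.    100.16] F [ 0.14  0.15 -0.67] M [ 0.032 -0.125  0.031] gap 7.5
5.2 [ 467.9 -102.1   45.9] [-179.99   -0.    100.16] F [-0.22 -0.35 -0.57] M [-0.054 -0.036  0.045] gap 7.1
5.25 [ 467.9 -102.1   45.9] [-1.7999e+02 -1.0000e-02  1.0016e+02] F [ 0.88 -0.48 -1.01] M [-0.015 -0.134  0.013] gap 7.6
scene [-6.54458327e-02  9.07119438e+01]
```

Mean Fz is about -0.9 N, so box B is empty. I'll refine the right rack's bare bay from the w1 cloud.

Run:
```python
from h import *
P=np.load("w1.npy").reshape(-1,3)
q=P[(P[:,2]>35)&(P[:,2]<44)&(P[:,0]>690)&(P[:,0]<770)]
h,e=np.histogram(q[:,1],bins=np.arange(-240,60,4)); print([(int(a),int(b)) for a,b in zip(e,h) if b])
for y0 in (-40,-124,-208,22):
    t=q[abs(q[:,1]-y0)<14]
    if len(t)>20: print(y0,len(t),t.mean(0).round(1),cv2.minAreaRect(t[:,:2].astype(np.float32)))
# box A lid and pull from w1
q=P[(abs(P[:,2]-48)<5)&(np.hypot(P[:,0]-561,P[:,1]-69)<105)]; print("A",cv2.minAreaRect(q[:,:2].astype(np.float32)))
```

```text
[(-220, 2), (-216, 61), (-212, 157), (-208, 248), (-204, 133), (-136, 8), (-132, 135), (-128, 268), (-124, 307), (-120, 141), (-52, 20), (-48, 187), (-44, 208), (-40, 183), (-36, 12), (12, 10), (16, 33), (20, 25), (24, 5)]
-40 610 [719.3 -42.1  39.7] ((721.13037109375, -42.345184326171875), (39.578269958496094, 12.185003280639648), 4.45265531539917)
-124 859 [ 738.1 -123.9   39.6] ((739.0715942382812, -124.66828155517578), (62.7275505065918, 12.434511184692383), 5.496586322784424)
-208 601 [ 739.  -207.    39.4] ((741.8641357421875, -207.84478759765625), (56.693016052246094, 12.14266586303711), 6.38011360168457)
22 73 [712.5  19.4  37.7] ((712.9708862304688, 19.436931610107422), (5.2070722579956055, 11.527515411376953), 17.5888671875)
A ((559.876708984375, 67.32698059082031), (160.9423065185547, 60.25056076049805), 7.969210147857666)
```

>>> send_rows --plan '[{"travel": [-1.2,5.5,0],"delta_rot": [0,0,0.9],"fingers": 1},{"travel": [-1.0,5.6,0],"delta_rot": [0,0,0.95],"fingers": 1},{"travel": [-0.8,5.6,0],"delta_rot": [0,0,0.95],"fingers": 1},{"travel": [-0.6,5.6,0],"delta_rot": [0,0,0.95],"fingers": 1},{"travel": [-0.5,5.6,0],"delta_rot": [0,0,0.95],"fingers": 1},{"travel": [-0.4,5.6,0],"delta_rot": [0,0,0.95],"fingers": 1},{"travel": [0,0,0],"delta_rot": [0,0,0],"fingers": 1}]' --grip_force 25

```text
clock: 6.18
eef_pos: [502.1, -102.0, 45.9]
eef_rot: [3.141, 0.0, 1.649]
wrist_force: [1.1, -0.4, -0.4]
finger_gap: 7.0
```

```bash
cat >> h.py <<'E'
def look(tag,x0,y0,zlo=38,views=("wrist","scene")):
    for n in views:
        c=cam(n); save(c,f"{tag}_{n}.png"); P=cloud(c).reshape(-1,3); C=c["color"].reshape(-1,3).astype(int)
        dark=(C.max(1)<75)|(C.min(1)>150)
        q=P[dark&(np.hypot(P[:,0]-x0,P[:,1]-y0)<100)&(P[:,2]>zlo)&(P[:,2]<68)]
        print(n,"lid",len(q),cv2.minAreaRect(q[:,:2].astype(np.float32)) if len(q) else "")
        r=P[(P[:,2]>35)&(P[:,2]<44)&(P[:,0]>720)&(P[:,0]<765)&(C[:,0]>C[:,2]+25)]
        for yr in (190,107,23,-40,-124,-208):
            t=r[abs(r[:,1]-yr)<14]
            if len(t)>15: print("  rail",len(t),np.round(t.mean(0),1),"mid y@740:",round(float(np.median(t[:,1]-(t[:,0]-740)*.078)),1))
E
python3 - <<'E'
from h import *
st(); look("a",617,-92); st()
E
```

```text
6.17 [ 502.1 -102.    45.9] [179.98   0.    94.5 ] F [ 1.07 -0.37 -0.36] M [-0.006 -0.131  0.055] gap 7.0
wrist lid 28174 ((593.697021484375, -94.86651611328125), (118.1087646484375, 62.803077697753906), 4.732540607452393)
scene lid 1400 ((609.3216552734375, -94.86018371582031), (182.5575714111328, 66.02715301513672), 4.496734142303467)
  rail 113 [743.4 190.2  39. ] mid y@740: 190.1
  rail 95 [742.5 106.7  38.8] mid y@740: 106.5
  rail 89 [743.2  22.9  38.8] mid y@740: 22.5
  rail 85 [743.4 -39.6  39. ] mid y@740: -39.3
  rail 87 [ 743.  -124.5   38.5] mid y@740: -124.6
  rail 73 [ 743.8 -208.1   38.9] mid y@740: -208.2
6.28 [ 501.8 -102.    45.9] [180.     0.    94.52] F [-0.67 -0.52 -0.45] M [-0.056 -0.089  0.022] gap 7.0
```

View pics/a_wrist.png

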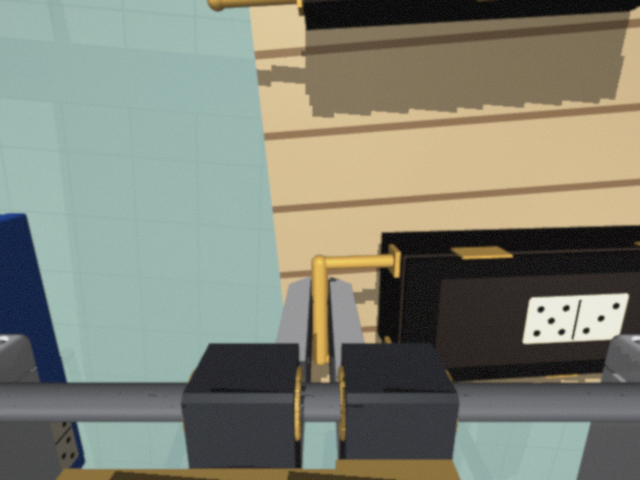

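The box is aligned with the bay, with its centerline about 1 mm right of the bay's. Sliding in.

>>> send_rows --plan '[{"travel": [0.5,8,0],"delta_rot": [0,0,0],"fingers": 1},{"travel": [0.5,10,0],"delta_rot": [0,0,0],"fingers": 1},{"travel": [0,10,0],"delta_rot": [0,0,0],"fingers": 1},{"travel": [0,10,0],"delta_rot": [0,0,0],"fingers": 1},{"travel": [0,10,0],"delta_rot": [0,0,0],"fingers": 1},{"travel": [0,10,0],"delta_rot": [0,0,0],"fingers": 1},{"travel": [0,8,0],"delta_rot": [0,0,0],"fingers": 1},{"travel": [0,6,0],"delta_rot": [0,0,0],"fingers": 1},{"travel": [0,0,0],"delta_rot": [0,0,0],"fingers": 1}]'

```text
clock: 7.4
eef_pos: [573.8, -95.4, 45.9]
eef_rot: [3.141, 0.0, 1.65]
wrist_force: [0.5, 0.4, -0.5]
finger_gap: 7.1
```

Run:
```python
from h import *
st(); look("b",690,-86,views=("wrist","scene","side")); st()
```

```text
7.4 [573.8 -95.4  45.9] [179.98   0.    94.51] F [ 0.52  0.41 -0.45] M [-0.009 -0.086  0.046] gap 7.1
wrist lid 28057 ((665.6865844726562, -95.35435485839844), (117.46646118164062, 76.05403900146484), 4.476354122161865)
  rail 26 [721.3 -51.5  38.9] mid y@740: -51.3
  rail 67 [ 722.3 -126.6   40.3] mid y@740: -125.3
scene lid 1469 ((681.3905029296875, -88.2442626953125), (181.89051818847656, 66.59815216064453), 4.633835792541504)
  rail 115 [742.7 190.   39. ] mid y@740: 189.5
  rail 92 [743.8 106.6  38.8] mid y@740: 106.5
  rail 90 [742.7  22.9  38.8] mid y@740: 22.9
  rail 110 [742.3 -41.9  38.8] mid y@740: -41.6
  rail 68 [ 744.  -125.3   39.4] mid y@740: -125.4
  rail 73 [ 742.6 -208.1   38.7] mid y@740: -208.4
side lid 594 ((688.4375, -84.16226196289062), (165.57225036621094, 66.22360229492188), 4.211582183837891)
  rail 49 [743.  192.6  38. ] mid y@740: 192.5
  rail 48 [742.6 109.2  38. ] mid y@740: 109.1
  rail 42 [743.2  25.   38.3] mid y@740: 24.8
  rail 61 [741.5 -41.9  38.3] mid y@740: -40.7
7.55 [573.3 -95.4  45.9] [-180.     -0.     94.51] F [ 0.92  0.05 -1.69] M [ 0.002 -0.051  0.007] gap 7.4
```

>>> send_rows --plan '[{"travel": [0,5,0],"delta_rot": [0,0,0],"fingers": 1},{"travel": [0,4,0],"delta_rot": [0,0,0],"fingers": 1},{"travel": [0,3,0],"delta_rot": [0,0,0],"fingers": 1},{"travel": [0,0,3],"delta_rot": [0,0,0],"fingers": 1},{"travel": [0,0,3],"delta_rot": [0,0,0],"fingers": 1},{"travel": [0,0,3],"delta_rot": [0,0,0],"fingers": 1},{"travel": [0,0,2.5],"delta_rot": [0,0,0],"fingers": 1},{"travel": [0,0,1.5],"delta_rot": [0,0,0],"fingers": 1},{"travel": [0,0,1.2],"delta_rot": [0,0,0],"fingers": 1},{"travel": [0,0,0.8],"delta_rot": [0,0,0],"fingers": 1},{"travel": [0,0,0.5],"delta_rot": [0,0,0],"fingers": 1},{"travel": [0,0,0],"delta_rot": [0,0,0],"fingers": 1}]'

```text
clock: 9.05
eef_pos: [585.5, -94.5, 30.7]
eef_rot: [3.141, 0.0, 1.65]
wrist_force: [-3.0, 0.3, 0.9]
finger_gap: 6.9
```

Run:
```python
from h import *
st(); look("c",700,-86,views=("scene","side")); st()
```

```text
9.05 [585.5 -94.5  30.7] [179.99   0.    94.51] F [-2.99  0.32  0.86] M [0.022 0.24  0.006] gap 6.9
scene lid 1354 ((692.5000610351562, -87.41094970703125), (182.11004638671875, 64.7022705078125), 4.78378438949585)
  rail 109 [742.2 189.8  38.9] mid y@740: 189.8
  rail 103 [742.8 106.8  39.1] mid y@740: 106.5
  rail 87 [743.   22.7  38.8] mid y@740: 22.6
  rail 104 [742.9 -41.8  39. ] mid y@740: -41.6
  rail 80 [ 743.8 -124.5   38.9] mid y@740: -125.0
  rail 73 [ 742.3 -207.8   38.7] mid y@740: -207.5
side lid 574 ((701.8787231445312, -92.61410522460938), (168.37905883789062, 86.83509826660156), 2.7109105587005615)
  rail 49 [741.6 193.1  38.1] mid y@740: 193.1
  rail 45 [741.6 109.6  38.1] mid y@740: 110.5
  rail 46 [742.7  25.5  38. ] mid y@740: 25.8
  rail 61 [742.2 -41.3  38.3] mid y@740: -41.1
  rail 18 [ 740.  -123.9   38.9] mid y@740: -123.9
9.15 [585.5 -94.5  30.7] [179.99   0.    94.51] F [-2.1   0.53  4.09] M [0.021 0.351 0.052] gap 7.3
```

>>> send_rows --plan '[{"travel": [0,1,0],"delta_rot": [0,0,0],"fingers": 1},{"travel": [0,1,0],"delta_rot": [0,0,0],"fingers": 1},{"travel": [0,0,0],"delta_rot": [0,0,0],"fingers": 1}]'

```text
clock: 9.52
eef_pos: [587.6, -94.4, 30.6]
eef_rot: [3.141, 0.0, 1.649]
wrist_force: [-2.5, 0.1, 5.3]
finger_gap: 7.0
```

Run:
```python
from h import *
st(); a=cam("scene"); st(); b=cam("side"); st()
def crop(c,p):
    f=240/np.tan(np.radians(c["fov_y"]/2)); q=np.linalg.inv(c["W"])@np.r_[p,1]
    u,v=c["cx"]+f*q[0]/-q[2], c["cy"]-f*q[1]/-q[2]; u,v=int(u),int(v)
    return cv2.resize(c["color"][v-45:v+45,u-60:u+60,::-1],(480,360),interpolation=cv2.INTER_CUBIC)
cv2.imwrite("pics/d.png",cv2.resize(np.hstack([crop(a,[740,-90,40]),crop(b,[740,-90,40])]),(800,300)))
```

```text
9.53 [587.6 -94.4  30.6] [1.7998e+02 1.0000e-02 9.4510e+01] F [-2.49  0.09  5.33] M [-0.086  0.284  0.059] gap 7.0
9.57 [587.7 -94.3  30.6] [1.7997e+02 1.0000e-02 9.4510e+01] F [-2.13  0.37  4.76] M [-0.037  0.298  0.07 ] gap 7.3
9.62 [587.6 -94.3  30.6] [1.7997e+02 1.0000e-02 9.4510e+01] F [-2.02  0.12  5.25] M [-0.063  0.258  0.011] gap 6.7
```

View pics/d.png

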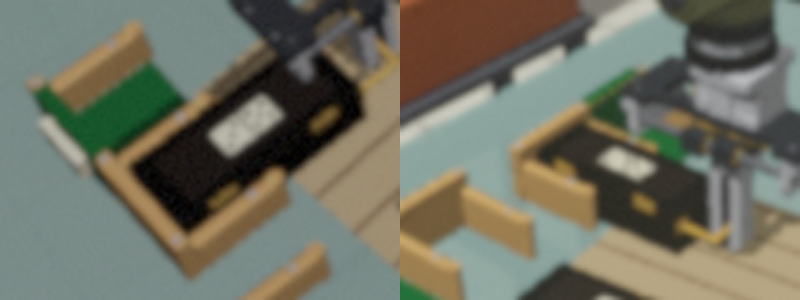

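The box is in the bay close to the backboard. It slid freely, with about 5 N pressing down. I'll relieve that and creep forward to contact.

>>> send_rows --plan '[{"travel": [0,0,-0.5],"delta_rot": [0,0,0],"fingers": 1},{"travel": [0,1,0],"delta_rot": [0,0,0],"fingers": 1},{"travel": [0,1,0],"delta_rot": [0,0,0],"fingers": 1},{"travel": [0,0,0],"delta_rot": [0,0,0],"fingers": 1}]'

```text
clock: 10.12
eef_pos: [589.4, -94.1, 30.8]
eef_rot: [-3.142, -0.0, 1.65]
wrist_force: [0.0, 0.1, -1.0]
finger_gap: 6.7
```

>>> send_rows --plan '[{"travel": [0,1,0],"delta_rot": [0,0,0],"fingers": 1},{"travel": [0,0,0],"delta_rot": [0,0,0],"fingers": 1}]'

```text
clock: 10.38
eef_pos: [590.5, -94.1, 30.9]
eef_rot: [3.142, -0.0, 1.65]
wrist_force: [-0.1, -0.7, 0.3]
finger_gap: 7.0
```

>>> send_rows --plan '[{"travel": [0,1,0],"delta_rot": [0,0,0],"fingers": 1},{"travel": [0,0,0],"delta_rot": [0,0,0],"fingers": 1}]'

```text
clock: 10.62
eef_pos: [591.2, -93.9, 30.8]
eef_rot: [-3.141, -0.0, 1.649]
wrist_force: [-1.9, 1.1, -0.1]
finger_gap: 7.2
```

>>> send_rows --plan '[{"travel": [0,1,0],"delta_rot": [0,0,0],"fingers": 1},{"travel": [0,0,0],"delta_rot": [0,0,0],"fingers": 1}]'

```text
clock: 10.88
eef_pos: [591.3, -93.8, 30.6]
eef_rot: [-3.139, -0.001, 1.65]
wrist_force: [-8.7, -0.1, 2.4]
finger_gap: 7.0
```

>>> send_rows --plan '[{"travel": [0,0.7,0],"delta_rot": [0,0,0],"fingers": 1},{"travel": [0,0,0],"delta_rot": [0,0,0],"fingers": 1}]'

```text
clock: 11.12
eef_pos: [591.4, -93.8, 30.5]
eef_rot: [-3.137, -0.001, 1.65]
wrist_force: [-14.4, -0.4, 6.4]
finger_gap: 6.8
```

Firm contact at pull x=591.3 (the force rose to 14 N with no motion), so the box is home. I'll relax, release, rise and go to box A.

>>> send_rows --plan '[{"travel": [0,-1.0,0],"delta_rot": [0,0,0],"fingers": 1},{"travel": [0,-0.6,0],"delta_rot": [0,0,0],"fingers": 1},{"travel": [0,0,0],"delta_rot": [0,0,0],"fingers": 0.5},{"travel": [0,0,0],"delta_rot": [0,0,0],"fingers": 0.5},{"travel": [0,0,0],"delta_rot": [0,0,0],"fingers": 0.5},{"travel": [0,0,0],"delta_rot": [0,0,0],"fingers": 0.5},{"travel": [0,0,-15],"delta_rot": [0,0,0],"fingers": 0.5},{"travel": [0,0,-45],"delta_rot": [0,0,0],"fingers": 0.45},{"travel": [0,0,-45],"delta_rot": [0,0,0],"fingers": 0.45},{"travel": [39.5,-33.7,-8],"delta_rot": [0,0,-0.8],"fingers": 0.45},{"travel": [39.5,-33.7,-8],"delta_rot": [0,0,-0.8],"fingers": 0.45},{"travel": [39.5,-33.7,-8],"delta_rot": [0,0,-0.8],"fingers": 0.45},{"travel": [39.5,-33.7,-8],"delta_rot": [0,0,-0.7],"fingers": 0.45},{"travel": [0,0,0],"delta_rot": [0,0,0],"fingers": 0.45},{"travel": [0,0,0],"delta_rot": [0,0,0],"fingers": 0.45}]' --grip_force 25

```text
clock: 13.0
eef_pos: [442.3, 49.6, 168.8]
eef_rot: [3.14, 0.0, 1.704]
wrist_force: [-0.1, -0.6, -0.6]
finger_gap: 25.5
```

Run:
```python
from h import *
st(); look("e",560,68,zlo=42)
for r in tip_of("box_1_pull","wrist"): pass
c=cam("wrist"); 
for t in ["box_1_pull","box_1_heel"]:
    for r in tip_of(t,"wrist"): print(t,W(c,r["at"]).round(1),round(r["confidence"],2))
```

```text
13.0 [442.3  49.6 168.8] [1.7991e+02 1.0000e-02 9.7620e+01] F [-0.1  -0.55 -0.63] M [-0.001 -0.059  0.028] gap 25.5
wrist lid 14533 ((558.93359375, 69.33331298828125), (159.6774444580078, 61.947757720947266), 7.439797401428223)
  rail 92 [723.1  21.8  39.6] mid y@740: 22.9
  rail 41 [ 723.1 -126.9   40.4] mid y@740: -125.2
scene lid 1476 ((562.1233520507812, 69.16943359375), (160.8069305419922, 62.790157318115234), 7.039350986480713)
  rail 117 [742.6 190.1  39. ] mid y@740: 190.2
  rail 96 [743.5 106.9  38.6] mid y@740: 106.8
  rail 87 [742.1  23.   39.2] mid y@740: 23.0
  rail 115 [744.4 -42.5  38.9] mid y@740: -41.4
  rail 81 [ 742.3 -124.6   39.1] mid y@740: -124.6
  rail 74 [ 741.9 -208.    38.9] mid y@740: -207.5
box_1_pull [450.4  53.2  29.3] 0.64
```

View pics/e_wrist.png

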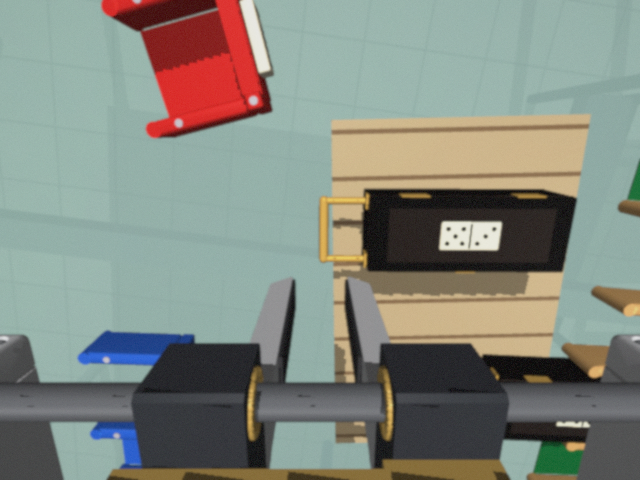

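Box A's pull is at pixel (325,230). Its pose is (559,69.3) with yaw 7.5°, which puts the pull at (444.6,54.2). I'll descend, grip and lift along the arc.

>>> send_rows --plan '[{"travel": [4.3,2.9,40],"delta_rot": [0,0,0],"fingers": 0.45},{"travel": [0,0,50],"delta_rot": [0,0,0],"fingers": 0.45},{"travel": [0,0,30],"delta_rot": [0,0,0],"fingers": 0.45},{"travel": [0,0,13],"delta_rot": [0,0,0],"fingers": 0.45},{"travel": [0,0,5],"delta_rot": [0,0,0],"fingers": 0.45},{"travel": [0,0,0],"delta_rot": [0,0,0],"fingers": 0.45}]'

```text
clock: 14.05
eef_pos: [444.4, 54.4, 30.6]
eef_rot: [3.141, 0.0, 1.703]
wrist_force: [0.5, 0.7, 0.3]
finger_gap: 25.8
```

Run:
```python
from h import *
st(); c=cam("wrist"); save(c,"f.png"); st()
```

```text
14.05 [444.4  54.4  30.6] [179.95   0.    97.6 ] F [0.45 0.68 0.29] M [-0.056 -0.063  0.03 ] gap 25.8
14.1 [444.6  54.5  30.8] [1.7992e+02 1.0000e-02 9.7600e+01] F [-0.08  0.24 -0.05] M [ 0.068 -0.037 -0.022] gap 25.6
```

View pics/f.png

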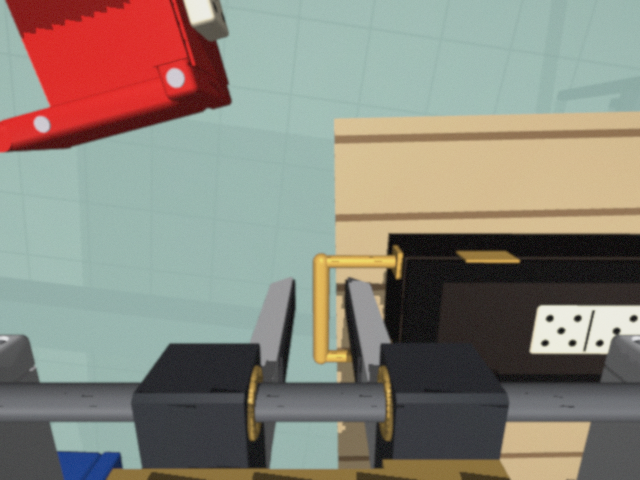

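The bar at pixel (320,310) is again midway between the jaws.

>>> send_rows --plan '[{"travel": [0,0,0],"delta_rot": [0,0,0],"fingers": 1},{"travel": [0,0,0],"delta_rot": [0,0,0],"fingers": 1},{"travel": [0,0,0],"delta_rot": [0,0,0],"fingers": 1},{"travel": [0,0,0],"delta_rot": [0,0,0],"fingers": 1},{"travel": [0,0.6,-4],"delta_rot": [0,0,0],"fingers": 1},{"travel": [0,0.8,-4],"delta_rot": [0,0,0],"fingers": 1},{"travel": [0,0.9,-4],"delta_rot": [0,0,0],"fingers": 1},{"travel": [0,1.0,-4],"delta_rot": [0,0,0],"fingers": 1},{"travel": [0,0,0],"delta_rot": [0,0,0],"fingers": 1},{"travel": [0,0,0],"delta_rot": [0,0,0],"fingers": 1},{"travel": [0,0,0],"delta_rot": [0,0,0],"fingers": 1}]' --grip_force 20

```text
clock: 15.48
eef_pos: [447.0, 54.9, 45.8]
eef_rot: [-3.141, -0.0, 1.704]
wrist_force: [-2.4, -0.6, -4.0]
finger_gap: 7.1
```

Run:
```python
from h import *
st()
for i in range(4): c=cam("wrist"); st()
```

```text
15.47 [447.   54.9  45.8] [-179.97   -0.     97.61] F [-2.41 -0.62 -4.  ] M [-0.058  0.371 -0.034] gap 7.1
15.53 [447.   54.9  45.8] [-179.97   -0.     97.61] F [-1.56  0.4  -2.23] M [-0.112  0.468  0.008] gap 7.1
15.57 [447.   54.9  45.8] [-179.97   -0.     97.61] F [-2.71 -0.83 -3.24] M [-0.113  0.427 -0.009] gap 7.1
15.62 [447.   54.9  45.8] [-179.97   -0.     97.61] F [-2.28 -0.99 -2.88] M [-0.084  0.452  0.015] gap 7.1
15.68 [447.1  54.9  45.8] [-179.97   -0.     97.61] F [-2.24 -0.43 -3.9 ] M [-0.098  0.396 -0.027] gap 7.6
```

Fz averages about -3.3 N, so box A is full and goes in the left rack's felt bay. I'll grip harder and slide it across, far end down, to line up with that bay.

>>> send_rows --plan '[{"travel": [0,0,0],"delta_rot": [0,0,0],"fingers": 1},{"travel": [2.5,2,0],"delta_rot": [0,0,0.1],"fingers": 1},{"travel": [4.6,3.8,0],"delta_rot": [0,0,0.3],"fingers": 1},{"travel": [4.6,3.8,0],"delta_rot": [0,0,0.3],"fingers": 1},{"travel": [4.6,3.7,0],"delta_rot": [0,0,0.3],"fingers": 1},{"travel": [4.7,3.7,0],"delta_rot": [0,0,0.3],"fingers": 1},{"travel": [4.7,3.7,0],"delta_rot": [0,0,0.3],"fingers": 1},{"travel": [4.7,3.6,0],"delta_rot": [0,0,0.3],"fingers": 1},{"travel": [4.8,3.6,0],"delta_rot": [0,0,0.3],"fingers": 1},{"travel": [4.8,3.6,0],"delta_rot": [0,0,0.3],"fingers": 1},{"travel": [4.8,3.5,0],"delta_rot": [0,0,0.3],"fingers": 1},{"travel": [4.8,3.5,0],"delta_rot": [0,0,0.3],"fingers": 1},{"travel": [4.8,3.5,0],"delta_rot": [0,0,0.3],"fingers": 1},{"travel": [4.9,3.4,0],"delta_rot": [0,0,0.3],"fingers": 1},{"travel": [4.9,3.4,0],"delta_rot": [0,0,0.3],"fingers": 1},{"travel": [4.9,3.4,0],"delta_rot": [0,0,0.3],"fingers": 1},{"travel": [4.9,3.4,0],"delta_rot": [0,0,0.3],"fingers": 1},{"travel": [2.3,1.6,0],"delta_rot": [0,0,0.1],"fingers": 1},{"travel": [0,0,0],"delta_rot": [0,0,0],"fingers": 1}]' --grip_force 50

```text
clock: 18.05
eef_pos: [497.3, 136.4, 46.0]
eef_rot: [3.141, -0.0, 1.622]
wrist_force: [0.6, -1.3, -3.8]
finger_gap: 6.4
```

Run:
```python
from h import *
st(); look("g",605,141); st()
```

```text
18.05 [497.3 136.4  46. ] [179.96  -0.    92.92] F [ 0.57 -1.29 -3.8 ] M [-0.233 -0.133 -0.244] gap 6.4
wrist lid 27059 ((576.7189331054688, 137.5746612548828), (142.68898010253906, 61.51205062866211), 0.31204429268836975)
scene lid 1596 ((604.8981323242188, 136.77183532714844), (182.0804901123047, 63.204708099365234), 0.4559970498085022)
  rail 116 [743.  190.1  39. ] mid y@740: 189.9
  rail 96 [743.4 106.9  39.2] mid y@740: 106.8
  rail 89 [742.5  22.8  38.7] mid y@740: 22.9
  rail 117 [744.4 -42.6  38.8] mid y@740: -41.9
  rail 78 [ 742.9 -124.3   39.2] mid y@740: -124.8
  rail 73 [ 741.8 -208.3   38.8] mid y@740: -207.7
18.15 [497.3 136.3  46. ] [179.96  -0.    92.91] F [ 1.56 -0.78 -4.08] M [-0.246 -0.196 -0.256] gap 6.5
```

The box lags by about 2.5° in yaw (0.4° against the 2.9° needed). I'll turn the tool further while creeping forward, then recheck.

>>> send_rows --plan '[{"travel": [0,2,0],"delta_rot": [0,0,-0.6],"fingers": 1},{"travel": [-0.1,2,0],"delta_rot": [0,0,-0.6],"fingers": 1},{"travel": [-0.1,2,0],"delta_rot": [0,0,-0.6],"fingers": 1},{"travel": [-0.1,2,0],"delta_rot": [0,0,-0.5],"fingers": 1},{"travel": [-0.1,2,0],"delta_rot": [0,0,-0.3],"fingers": 1},{"travel": [0,0,0],"delta_rot": [0,0,0],"fingers": 1}]'

```text
clock: 18.9
eef_pos: [507.3, 136.6, 46.0]
eef_rot: [3.141, -0.0, 1.667]
wrist_force: [0.8, -1.1, -4.8]
finger_gap: 6.5
```

Run:
```python
from h import *
st(); look("g2",615,142); st()
```

```text
18.9 [507.3 136.6  46. ] [179.96  -0.    95.51] F [ 0.85 -1.1  -4.77] M [-0.268 -0.086 -0.254] gap 6.5
wrist lid 27207 ((588.5509033203125, 141.6248321533203), (139.7419891357422, 61.95432662963867), 3.0854475498199463)
scene lid 1600 ((614.4724731445312, 141.5962677001953), (182.9865264892578, 64.16706848144531), 3.196986198425293)
  rail 111 [742.9 190.   38.7] mid y@740: 189.8
  rail 94 [742.9 106.7  38.9] mid y@740: 106.5
  rail 88 [742.8  22.9  38.9] mid y@740: 23.0
  rail 115 [743.9 -42.3  39. ] mid y@740: -41.4
  rail 80 [ 742.4 -124.7   39. ] mid y@740: -124.2
  rail 75 [ 742.6 -208.    38.6] mid y@740: -208.1
19.0 [507.3 136.6  46. ] [179.95  -0.    95.51] F [ 1.49 -1.62 -4.68] M [-0.253 -0.228 -0.228] gap 6.8
```

Aligned now: box yaw 3.1° and centerline within about 1 mm of the bay's. Sliding partway in.

>>> send_rows --plan '[{"travel": [-0.2,4,0],"delta_rot": [0,0,0],"fingers": 1},{"travel": [-0.3,6,0],"delta_rot": [0,0,0],"fingers": 1},{"travel": [-0.3,6,0],"delta_rot": [0,0,0],"fingers": 1},{"travel": [-0.3,6,0],"delta_rot": [0,0,0],"fingers": 1},{"travel": [-0.1,3,0],"delta_rot": [0,0,0],"fingers": 1},{"travel": [0,0,0],"delta_rot": [0,0,0],"fingers": 1}]'

```text
clock: 19.75
eef_pos: [532.6, 137.8, 46.0]
eef_rot: [3.14, -0.0, 1.667]
wrist_force: [2.0, -0.5, -4.4]
finger_gap: 6.1
```

Run:
```python
from h import *
st(); look("g3",638,143); st()
```

```text
19.75 [532.6 137.8  46. ] [179.94  -0.    95.5 ] F [ 1.99 -0.5  -4.42] M [-0.091 -0.33  -0.097] gap 6.1
wrist lid 27807 ((612.5026245117188, 143.8824462890625), (141.8368377685547, 63.078155517578125), 4.566590785980225)
scene lid 1657 ((639.4912109375, 145.11575317382812), (182.51744079589844, 63.87717056274414), 3.8997514247894287)
  rail 115 [742.1 189.9  38.8] mid y@740: 190.0
  rail 93 [742.9 106.6  39.2] mid y@740: 106.7
  rail 84 [742.4  22.7  38.6] mid y@740: 22.7
  rail 110 [744.4 -42.   38.8] mid y@740: -41.6
  rail 74 [ 742.1 -125.    38.9] mid y@740: -125.2
  rail 74 [ 741.7 -208.2   38.9] mid y@740: -208.0
19.85 [532.4 137.8  46.1] [179.93  -0.    95.51] F [ 1.77 -0.11 -4.14] M [-0.147 -0.328 -0.14 ] gap 6.5
```

The yaw is relaxing to about 4.3° as the friction direction changes. I'll turn the tool back.

>>> send_rows --plan '[{"travel": [0,1,0],"delta_rot": [0,0,0.5],"fingers": 1},{"travel": [0,1,0],"delta_rot": [0,0,0.5],"fingers": 1},{"travel": [0,1,0],"delta_rot": [0,0,0.5],"fingers": 1},{"travel": [0,1,0],"delta_rot": [0,0,0.4],"fingers": 1},{"travel": [0,1,0],"delta_rot": [0,0,0.2],"fingers": 1},{"travel": [0,0,0],"delta_rot": [0,0,0],"fingers": 1}]'

```text
clock: 20.6
eef_pos: [537.1, 138.2, 45.9]
eef_rot: [3.141, -0.0, 1.63]
wrist_force: [-1.4, 0.4, -3.3]
finger_gap: 6.5
```

Run:
```python
from h import *
st(); look("g4",643,143); st()
```

```text
20.6 [537.1 138.2  45.9] [179.99  -0.    93.4 ] F [-1.38  0.37 -3.34] M [0.032 0.203 0.067] gap 6.5
wrist lid 28441 ((615.8858032226562, 143.9749298095703), (143.64254760742188, 62.45379638671875), 3.9424500465393066)
scene lid 1687 ((644.1830444335938, 145.2499237060547), (182.2866668701172, 64.46595764160156), 4.736849308013916)
  rail 120 [742.4 189.8  38.7] mid y@740: 189.6
  rail 95 [742.9 106.4  38.9] mid y@740: 106.4
  rail 86 [743.2  22.6  38.9] mid y@740: 22.6
  rail 119 [744.4 -42.4  38.8] mid y@740: -41.7
  rail 77 [ 742.7 -124.8   39.2] mid y@740: -124.7
  rail 76 [ 743.1 -208.1   38.7] mid y@740: -207.7
20.7 [537.1 138.2  46. ] [179.98  -0.    93.41] F [-1.54  0.31 -3.79] M [-0.046  0.151  0.061] gap 6.5
```

>>> send_rows --plan '[{"travel": [0,0.6,0],"delta_rot": [0,0,0.5],"fingers": 1},{"travel": [0,0.6,0],"delta_rot": [0,0,0.5],"fingers": 1},{"travel": [0,0.6,0],"delta_rot": [0,0,0.5],"fingers": 1},{"travel": [0,0.6,0],"delta_rot": [0,0,0.4],"fingers": 1},{"travel": [0,0.6,0],"delta_rot": [0,0,0.3],"fingers": 1},{"travel": [0,0,0],"delta_rot": [0,0,0],"fingers": 1}]'

```text
clock: 21.45
eef_pos: [540.1, 138.3, 46.0]
eef_rot: [3.141, -0.0, 1.592]
wrist_force: [-0.3, 0.8, -4.3]
finger_gap: 6.6
```

Run:
```python
from h import *
st(); look("g5",646,143); st()
```

```text
21.45 [540.1 138.3  46. ] [179.99  -0.    91.2 ] F [-0.3   0.84 -4.31] M [0.17  0.19  0.173] gap 6.6
wrist lid 28973 ((618.39697265625, 143.20016479492188), (143.2313995361328, 62.549747467041016), 3.318398952484131)
scene lid 1685 ((647.8229370117188, 143.8675994873047), (181.68487548828125, 63.366825103759766), 3.557342529296875)
  rail 111 [743.  189.8  38.9] mid y@740: 189.8
  rail 96 [742.7 106.5  38.9] mid y@740: 106.4
  rail 95 [742.5  23.1  39. ] mid y@740: 23.0
  rail 112 [744.6 -42.5  38.9] mid y@740: -41.4
  rail 79 [ 743.1 -124.4   39.3] mid y@740: -124.2
  rail 76 [ 742.1 -207.9   38.8] mid y@740: -207.8
21.55 [540.1 138.3  46. ] [179.98  -0.    91.21] F [-0.57  0.87 -3.7 ] M [0.178 0.192 0.235] gap 6.3
```

>>> send_rows --plan '[{"travel": [0.1,4,0],"delta_rot": [0,0,-0.2],"fingers": 1},{"travel": [0.1,6,0],"delta_rot": [0,0,-0.3],"fingers": 1},{"travel": [0.1,6,0],"delta_rot": [0,0,-0.3],"fingers": 1},{"travel": [0.1,6,0],"delta_rot": [0,0,-0.3],"fingers": 1},{"travel": [0,5,0],"delta_rot": [0,0,-0.3],"fingers": 1},{"travel": [0,0,0],"delta_rot": [0,0,0],"fingers": 1}]'

```text
clock: 22.3
eef_pos: [567.7, 139.5, 46.0]
eef_rot: [3.14, -0.0, 1.616]
wrist_force: [1.1, 0.2, -4.9]
finger_gap: 6.2
```

Run:
```python
from h import *
st(); look("g6",674,145); st()
```

```text
22.3 [567.7 139.5  46. ] [179.93  -0.    92.61] F [ 1.13  0.18 -4.9 ] M [-0.054 -0.285 -0.052] gap 6.2
wrist lid 28155 ((647.669677734375, 140.2136688232422), (141.57557678222656, 79.40557098388672), 3.529097080230713)
scene lid 1694 ((674.9661254882812, 144.02725219726562), (181.75921630859375, 63.626346588134766), 2.5881524085998535)
  rail 122 [742.3 189.1  39. ] mid y@740: 189.3
  rail 89 [742.9 106.4  39.2] mid y@740: 106.3
  rail 87 [741.7  22.7  38.7] mid y@740: 22.2
  rail 117 [743.5 -42.1  39. ] mid y@740: -41.1
  rail 82 [ 743.4 -124.6   38.8] mid y@740: -124.8
  rail 72 [ 742.6 -208.1   38.6] mid y@740: -207.8
22.4 [567.3 139.5  46. ] [179.94  -0.    92.61] F [ 1.87 -0.48 -4.99] M [ 0.002 -0.364  0.013] gap 6.6
```

Well aligned and torque-free. I'll advance a little more tipped, then lower gently.

>>> send_rows --plan '[{"travel": [0.4,5,0],"delta_rot": [0,0,0],"fingers": 1},{"travel": [0.3,5,0],"delta_rot": [0,0,0],"fingers": 1},{"travel": [0,3,0],"delta_rot": [0,0,0],"fingers": 1},{"travel": [0,0,0],"delta_rot": [0,0,0],"fingers": 1},{"travel": [0,0,2.5],"delta_rot": [0,0,0],"fingers": 1},{"travel": [0,0,2.5],"delta_rot": [0,0,0],"fingers": 1},{"travel": [0,0,2.5],"delta_rot": [0,0,0],"fingers": 1},{"travel": [0,0,2.5],"delta_rot": [0,0,0],"fingers": 1},{"travel": [0,0,1.5],"delta_rot": [0,0,0],"fingers": 1},{"travel": [0,0,1.2],"delta_rot": [0,0,0],"fingers": 1},{"travel": [0,0,1.0],"delta_rot": [0,0,0],"fingers": 1},{"travel": [0,0,0.7],"delta_rot": [0,0,0],"fingers": 1},{"travel": [0,0,0],"delta_rot": [0,0,0],"fingers": 1}]'

```text
clock: 24.02
eef_pos: [579.9, 140.9, 31.5]
eef_rot: [3.142, -0.0, 1.616]
wrist_force: [-2.8, -0.3, -2.8]
finger_gap: 6.4
```

Run:
```python
from h import *
st(); look("g7",693,145,views=("scene",)); st(); cam("side"); st()
```

```text
24.02 [579.9 140.9  31.5] [180.    -0.    92.61] F [-2.79 -0.28 -2.82] M [-0.002  0.271 -0.011] gap 6.4
scene lid 1619 ((686.828857421875, 144.47848510742188), (182.17352294921875, 63.308555603027344), 2.545786142349243)
  rail 126 [742.4 188.3  39.3] mid y@740: 188.8
  rail 97 [743.3 106.6  38.7] mid y@740: 106.5
  rail 88 [742.4  22.8  38.9] mid y@740: 22.9
  rail 116 [744.2 -42.3  38.7] mid y@740: -41.7
  rail 79 [ 742.9 -124.7   39.3] mid y@740: -124.7
  rail 75 [ 742.1 -208.1   38.8] mid y@740: -208.3
24.07 [580.  140.8  31.6] [180.   -0.   92.6] F [-2.05 -0.45 -2.79] M [-0.031  0.249 -0.046] gap 6.4
24.12 [579.9 140.8  31.6] [180.    -0.    92.61] F [-2.8   0.08 -2.63] M [-0.069  0.294  0.021] gap 6.7
```

>>> send_rows --plan '[{"travel": [0,2,0],"delta_rot": [0,0,0],"fingers": 1},{"travel": [0,2,0],"delta_rot": [0,0,0],"fingers": 1},{"travel": [0,2,0],"delta_rot": [0,0,0],"fingers": 1},{"travel": [0,1,0.3],"delta_rot": [0,0,0],"fingers": 1},{"travel": [0,1,0],"delta_rot": [0,0,0],"fingers": 1},{"travel": [0,0,0],"delta_rot": [0,0,0],"fingers": 1}]'

```text
clock: 24.88
eef_pos: [588.0, 141.2, 31.2]
eef_rot: [3.141, -0.0, 1.616]
wrist_force: [-1.3, -0.0, -2.3]
finger_gap: 6.3
```

>>> send_rows --plan '[{"travel": [0,1,0],"delta_rot": [0,0,0],"fingers": 1},{"travel": [0,1,0],"delta_rot": [0,0,0],"fingers": 1},{"travel": [0,0,0],"delta_rot": [0,0,0],"fingers": 1}]'

```text
clock: 25.25
eef_pos: [590.0, 141.3, 31.2]
eef_rot: [3.141, -0.0, 1.616]
wrist_force: [-2.5, 0.8, -2.6]
finger_gap: 6.3
```

>>> send_rows --plan '[{"travel": [0,1,0],"delta_rot": [0,0,0],"fingers": 1},{"travel": [0,0,0],"delta_rot": [0,0,0],"fingers": 1}]'

```text
clock: 25.5
eef_pos: [591.0, 141.3, 31.3]
eef_rot: [3.141, -0.0, 1.616]
wrist_force: [-1.4, -0.8, -3.2]
finger_gap: 6.5
```

>>> send_rows --plan '[{"travel": [0,1,0],"delta_rot": [0,0,0],"fingers": 1},{"travel": [0,0,0],"delta_rot": [0,0,0],"fingers": 1}]'

```text
clock: 25.75
eef_pos: [591.3, 141.3, 30.9]
eef_rot: [-3.14, 0.0, 1.616]
wrist_force: [-5.3, -0.4, -3.3]
finger_gap: 6.5
```

>>> send_rows --plan '[{"travel": [0,1,0],"delta_rot": [0,0,0],"fingers": 1},{"travel": [0,0,0],"delta_rot": [0,0,0],"fingers": 1}]'

```text
clock: 26.0
eef_pos: [591.3, 141.3, 30.6]
eef_rot: [-3.137, 0.001, 1.616]
wrist_force: [-12.2, -0.7, 1.6]
finger_gap: 6.3
```

>>> send_rows --plan '[{"travel": [0,1,0],"delta_rot": [0,0,0],"fingers": 1},{"travel": [0,0,0],"delta_rot": [0,0,0],"fingers": 1}]'

```text
clock: 26.25
eef_pos: [591.4, 141.3, 30.6]
eef_rot: [-3.135, 0.001, 1.617]
wrist_force: [-20.6, -2.2, 5.8]
finger_gap: 5.9
```

Contact and home at pull x=591.3. I'll relax, settle flat, release and rise.

>>> send_rows --plan '[{"travel": [0,-1,0],"delta_rot": [0,0,0],"fingers": 1},{"travel": [0,-0.9,0.2],"delta_rot": [0,0,0],"fingers": 1},{"travel": [0,0,0.2],"delta_rot": [0,0,0],"fingers": 1},{"travel": [0,-0.5,0.1],"delta_rot": [0,0,0],"fingers": 1},{"travel": [0,0,0],"delta_rot": [0,0,0],"fingers": 1}]'

```text
clock: 26.88
eef_pos: [591.3, 141.3, 30.6]
eef_rot: [-3.141, 0.0, 1.616]
wrist_force: [-5.0, -1.6, -2.5]
finger_gap: 6.7
```

>>> send_rows --plan '[{"travel": [0,0,0],"delta_rot": [0,0,0],"fingers": 0.5},{"travel": [0,0,0],"delta_rot": [0,0,0],"fingers": 0.5},{"travel": [0,0,0],"delta_rot": [0,0,0],"fingers": 0.5},{"travel": [0,0,0],"delta_rot": [0,0,0],"fingers": 0.5},{"travel": [0,0,-10],"delta_rot": [0,0,0],"fingers": 0.5},{"travel": [0,0,-40],"delta_rot": [0,0,0],"fingers": 0.5},{"travel": [0,-30,-50],"delta_rot": [0,0,0],"fingers": 0.5},{"travel": [-30,-50,-50],"delta_rot": [0,0,0],"fingers": 0.5},{"travel": [-55,-20,-20],"delta_rot": [0,0,0],"fingers": 0.5},{"travel": [-55,0,0],"delta_rot": [0,0,0],"fingers": 0.5},{"travel": [0,0,0],"delta_rot": [0,0,0],"fingers": 0.5},{"travel": [0,0,0],"delta_rot": [0,0,0],"fingers": 0.5}]'

```text
clock: 28.38
eef_pos: [507.1, 3.2, 191.8]
eef_rot: [3.141, -0.0, 1.616]
wrist_force: [0.8, 0.5, -0.4]
finger_gap: 23.5
```

Run:
```python
from h import *
st(); w=cam("wrist"); save(w,"z_w.png"); a=cam("scene"); b=cam("side")
for n,c in (("w",w),("scene",a),("side",b)):
    P=cloud(c).reshape(-1,3); C=c["color"].reshape(-1,3).astype(int)
    for x0,y0 in ((707,147),(707,-85)):
        m=(abs(P[:,0]-x0)<76)&(abs(P[:,1]-y0)<28)&(P[:,2]>40)&(P[:,2]<58)
        q=P[m]
        if len(q)>50:
            A=np.c_[q[:,:2]-[x0,y0],np.ones(len(q))]; k=np.linalg.lstsq(A,q[:,2],rcond=None)[0]; r=P[(P[:,2]>42)&(P[:,2]<60)&(C.max(1)<75)&(abs(P[:,0]-x0)<110)&(abs(P[:,1]-y0)<45)]
            print(n,"lid plane slope deg",np.degrees(k[:2]).round(2),"z",k[2].round(1),"rect",cv2.minAreaRect(r[:,:2].astype(np.float32)),"xmax dark",np.percentile(r[:,0],99.5).round(1))
def crop(c,p):
    f=240/np.tan(np.radians(c["fov_y"]/2)); q=np.linalg.inv(c["W"])@np.r_[p,1]
    u,v=int(c["cx"]+f*q[0]/-q[2]), int(c["cy"]-f*q[1]/-q[2])
    return cv2.resize(c["color"][v-75:v+75,u-100:u+100,::-1],(400,300),interpolation=cv2.INTER_CUBIC)
cv2.imwrite("pics/z.png",np.vstack([np.hstack([crop(a,[720,20,40]),crop(b,[720,20,40])]),cv2.resize(w["color"][...,::-1],(800,600))[60:360]]))
```

```text
28.38 [507.1   3.2 191.8] [ 1.7997e+02 -1.0000e-02  9.2580e+01] F [ 0.79  0.53 -0.39] M [-0.024 -0.04   0.026] gap 23.5
w lid plane slope deg [ 0.12 -0.08] z 48.6 rect ((688.5399780273438, 144.5548858642578), (125.6016845703125, 62.683753967285156), 2.96512770652771) xmax dark 747.0
w lid plane slope deg [ 0.16 -0.6 ] z 48.5 rect ((707.00732421875, -85.1048583984375), (162.769775390625, 63.16663360595703), 4.839260578155518) xmax dark 784.3
scene lid plane slope deg [ 0.23 -0.48] z 47.4 rect ((715.2217407226562, 146.94619750976562), (173.2130126953125, 73.24844360351562), 2.7077832221984863) xmax dark 801.4
scene lid plane slope deg [ 0.28 -0.54] z 47.2 rect ((707.7777709960938, -85.38963317871094), (156.00650024414062, 64.54011535644531), 5.492697238922119) xmax dark 785.4
side lid plane slope deg [-0.01  0.15] z 46.6 rect ((707.1357421875, 149.84613037109375), (165.4459228515625, 64.71556854248047), 1.3144989013671875) xmax dark 789.2
side lid plane slope deg [ 0.22 -0.43] z 46.5 rect ((705.404541015625, -90.17068481445312), (163.800537109375, 84.21436309814453), 2.1121163368225098) xmax dark 785.9
```

View pics/z.png

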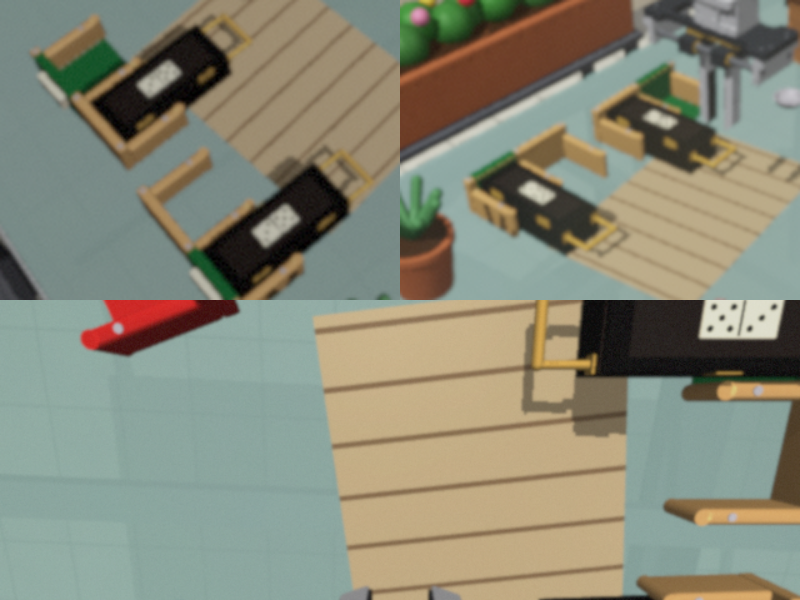

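Both boxes lie flat in their bays against the backboards, and the gripper is clear of them. Handing in.

```bash
python3 -c "
from cell import manip
print(manip.sign_off())"
```

```text
the job is handed in; nothing more can be done
None
```

Both boxes are racked flat and fully home, and the job was handed in at about 28.5 s of the 58 s limit.

| Box | Force on the pull | Result | Placed in |
|---|---|---|---|
| Right-hand box (first) | about 0.9 N | empty | bare bay of the right-hand rack |
| Left-hand box (second) | about 3.3 N | full | green felt bay of the left-hand rack |

**How they went in:** Each box was weighed and slid with its far end on the glass. I let each down close to the backboard. The empty box covered its last 6 mm or so flat, and the full one its last 11 mm almost flat. Each was eased on until it stopped against the backboard, at up to about 14 N for the empty box and 21 N for the full one.

**What went less smoothly:**
- The full box turned about 2.5° in the grip while being slid sideways. I corrected this in steps as it entered the bay, with no sign of it hitting the rails.
- The empty box was pressed onto the glass with about 5 N for a moment after lowering, and I relieved that before the final push.

**Last checks:**
- **Box position:** The lids are level, within about 0.6° at 48.5 mm in the wrist view. The empty box's middle is at (707, -85), where it should be when home.
- **Disagreements:** The side and scene cameras gave noisier outlines that differed by a few mm and up to about 3° in yaw. I judged fully home by contact force and the pull position, 591.3 mm for both boxes.
- **Bystanders:** I did not re-measure the timer, tumbler, saucer, spoon or plant, but the arm did not go near them.

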